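# Two-button interlock reset behind a sliding guard

### The job

Reset the rig interlock at the grey station on the bench: with the fingertips, push the sliding guard all the way back to uncover the two small round buttons, then press both of these buttons down together, one under each fingertip, neither going down without the other, keep both down for at least two seconds, and let them come up again. Leave the guard open, do not press the mushroom stop button, and do not move the mouse, cup, terminal block or star knob lying about; nothing needs to be grasped or lifted.

Things in the scene. Friction and masses are not known exactly. Their poses are not given: they have to be found in the camera images.
- station: Grey box 200 (x) x 300 (y) x 50 mm, fixed on the bench. Origin: centre of its underside. x runs from its front (robot side) to its back, y to its left, z up. Flat deck 50 mm above the origin; on it the small buttons (x -45, y +30 and -30 mm), the stop button (x -45, y -118), and two guard rails along x (y +78 and -78, 10 mm wide, 23 mm high).
- guard (a joint): Sliding guard: aluminium plate 68 (x) x 152 (y) mm, top 21 mm above the deck; its front edge turns up into a lip 130 mm wide, 4 mm thick, top 45 mm above the deck. Value in m along station +x: 0 closed over the buttons (lip front at x -78 mm), 0.075 fully open at its stop (lip at x -3 mm). Starts at 0 to 0.015; 2 N friction, stays where left.
- guard_lip (a point): Centre of the front face of the guard's lip, 34 mm above the deck; push here towards the station's +x. Fingers moved along at this height pass 20 mm over the button tops.
- button_l (a joint): Travel of the left small button in m: 0 up, 0.007 fully down. Spring return: 1 N starts it, 3 N brings it fully down.
- button_r (a joint): Travel of the right small button in m, the same: 0 up, 0.007 fully down, 1 to 3 N.
- button_l_top (a point): Centre of the top of the left small button (station y +30 mm): black round cap 30 mm across, top 14 mm above the deck when up, 7 mm when down, in a flat steel bezel 39 mm across, 4 mm high. Moves with the button. The two buttons are 60 mm apart, centre to centre.
- button_r_top (a point): Centre of the top of the right small button (station y = -30 mm), the same as the left one.
- stop_button (a joint): Travel of the mushroom stop button in m: 0 up, 0.006 fully down. Not to be pressed.
- stop_button_top (a point): Centre of the top of the stop button: a black mushroom head 40 mm across, top 28 mm above the deck, at the station's right end, outside the guard rails.
- mouse: Loose computer mouse, 99 x 56 x 41 mm, on the bench to the left of the station; origin at the centre of its underside.
- ring_cup: Loose steel cup with a painted band, 60 mm across, 52 mm high, on the bench behind the mouse; origin at the centre of its underside.
- terminals: Loose terminal block, 16 x 60 x 18 mm, on the bench to the right of the station; origin at the centre of its underside.
- knob: Loose black star knob, 35 x 32 x 16 mm, on the deck near its back left corner; origin at the centre of its underside.

How it is judged (in metres and radians):
On the way, in this order (a step that is already met when the one before it is completed fails the run):
1. the guard is pushed all the way back (more than 67 of 75 mm) (value of joint guard above 0.067 m), for 0.2 s.
2. both small buttons are down together (each more than 4.5 of 7 mm) for two seconds without a break (value of joint each of button_l, button_r above 0.0045 m), for 2 s.
At the end, for the whole second after the job is handed in: Both small buttons are up again (within 1 mm), the guard is still open (more than 67 mm), the stop button is up, and the mouse, cup, terminal block and star knob are within 15 mm of where they were (value of joint each of button_l, button_r, stop_button below 0.001 m and value of joint guard above 0.067 m and distance of each of mouse, ring_cup, terminals, knob from where it was at the start of the episode below 0.015 m); the robot touches nothing.
It fails at once if one small button goes down (4.5 mm) while the other is still up (under 1.5 mm) ((value of joint button_l above 0.0045 m and value of joint button_r below 0.0015 m) or (value of joint button_r above 0.0045 m and value of joint button_l below 0.0015 m)).
It fails at once if the stop button is pressed (more than 2 mm) (value of joint stop_button above 0.002 m).
It fails at once if the mouse, cup, terminal block or star knob is moved or lifted (more than 15 mm) (distance of any of mouse, ring_cup, terminals, knob from where it was at the start of the episode above 0.015 m).
It also fails if it takes over 54 s, if anything falls off the work surface, if the arm or the gripper's body presses on something with over 40 N, if the wrist force passes 120 N, or if a joint passes its speed limit or range.

### The arm

A 6-joint arm with a two-finger parallel gripper is mounted at the origin on a cart in front of the work surface, level with it; the furniture and walls round the work are solid. World frame = base frame: x ahead of the robot, y to its left, z up, the work surface at z = 0. Lengths are in mm, angles in rad, forces in N, time in s.
With the tool pointing down it reaches from about 325 to 750 mm from the base axis. Payload 7.6 kg.
Tool frame: the origin (TCP) lies on the centre line of the jaws, within the pads' length; the fingertips stand finger_overhang ahead of it and the grasp point (between the pads) lies 3 mm ahead of it (finger_overhang is the distance from the TCP to the fingertips, in mm); z points along the fingers, y is the line along which they close (so a half turn about z gives the same grasp; the last joint's range is limited). The gripper opens to 85 mm and grips with 20 to 120 N. Pads are 22 mm wide; open, the fingers measure 114 mm over their backs; the gripper's body (76 mm by 85 mm) begins 54 mm behind the grasp point. The pads swing forward as they close: fully open they stand 13 mm farther back than shut.
Start: joints at [1.154, 0.052, 1.401, -0, 1.689, -0.07], TCP at [178.426, 493.769, 253.323] pointing down, gripper open.
Joint ranges: [-2.9, 2.9], [-0.91, 2.17], [0.12, 2.37], [-1.06, 4.2], [0.26, 2.73], [-2.93, 2.93]. Speed limits (rad/s): [2.57, 2.57, 3.01, 3.14, 3.14, 3.14].

### API

Orientations are given as a unit quaternion [x, y, z, w].
In Python, from rig import read_state, camera, close_job, finger_overhang gives the robot as it stands. The module is installed in compiled form; this text tells all that it offers.
- The arm moves only by the shell command python3 -m jog 'ROWS' [FORCE]. ROWS is JSON, a list of rows, each a list of 7 numbers: the shift along the tool's x, y, z in m, then the turn, a rotation vector about the tool's x, y, z in degrees, then the finger opening in m, from 0 to 0.0854. In form: [[tx, ty, tz, wx, wy, wz, claw], ...]. A call has 1 to 10 rows; each row shifts and turns the commanded pose from where the row before left it, along the tool's axes as they then stand; what a row does not reach is not made up. A row lasts 1/12 s, in which the tool goes at most 41.7 mm and 7.16 degrees, less where a joint would pass 70% of its speed; a pose out of reach is approached as far as the arm can. A call with a gripper value outside its range is refused whole. The fingers move at their own pace and stop on an object; FORCE is the grip in N (left out, the last holds). Time passes only in rows, so rows that do not move let the fingers close. It gives the time, the measured TCP pose, the force, the opening and the grip force at its end, in the units of the state.
- read_state(): the state, without advancing time (a new reading comes with each control period).
- camera(name): name is "scene" or "side" or "wrist"; returns a dict with "frame" (480x640x3 uint8, blue, green, red), "vfov" (degrees; the focal length in pixels is half the picture's height over the tangent of half this angle, whatever the lens; pixels are square), "cx", "cy" (the principal point, pixels), "origin" and "attitude" of the camera in the world. Camera axes: x right, y down, z forward; pixel columns grow to the right and rows downward; lengths in mm; the calibration is good to about 2 mm. A picture is of the moment at which its call begins. There is no depth.
- close_job(): hands the job in; it is judged then, once.
The state is a dict: "t": time; "joint_positions": joint angles; "joint_vel": joint speeds; "joint_efforts": joint torques, N m; "position": TCP position; "orientation": TCP orientation; "force": force on the tool from outside, world axes, zero at the start; "ft_torque": the same for the moment, N m; "width": finger opening in mm; "grip_force": force on a finger pad.
Only numpy, scipy, OpenCV 4.12 (cv2) and the standard library are available. Lean on these libraries where they do the work, as an engineer would, in place of code of your own. Each camera call takes 0.05 s, during which the arm holds its last target. There are 200 camera calls.

## Working session

There is one attempt and no reset: what is moved stays moved. The work goes in short steps, Python scripts to look and compute and a shell command to move; the robot and the scene stay as the last step left them, time stands still between calls to the robot, and variables do not carry over. Pictures are saved under pics/ and viewed, at most 10 in all, crops included, and the job is handed in when it is done.

```bash
mkdir -p pics; python3 - <<'E'
from rig import *
import cv2
print(read_state(), finger_overhang if not callable(finger_overhang) else finger_overhang())
for n in("scene","side"):
    c=camera(n); cv2.imwrite(f"pics/{n}0.png",c["frame"]); print(n,{k:c[k] for k in c if k!="frame"})
E
```

```text
{'t': 0.0, 'joint_positions': array([ 1.15369978e+00,  5.28433934e-02,  1.40177172e+00,  4.46465283e-06,
        1.68860462e+00, -7.02725087e-02]), 'joint_vel': array([0.00121799, 0.00244238, 0.00058455, 0.00037339, 0.00044815,
       0.00058138]), 'joint_efforts': array([ 1.65471947e-04, -3.81664288e+01, -3.60183120e+01, -1.24707685e-04,
        6.28016409e-03,  4.56759631e-05]), 'position': array([178.30380327, 493.49548583, 252.44521312]), 'orientation': array([ 1.72543878e-01,  9.85001497e-01, -7.88968969e-04, -1.98442308e-04]), 'force': array([ 0.3580312 ,  0.24497467, -1.04237537]), 'ft_torque': array([ 0.01535226, -0.0312632 , -0.02931788]), 'grip_force': 0.0, 'width': 85.65051565880883} 22.0
scene {'vfov': 51.071134703020164, 'cx': 325.4688626429794, 'cy': 234.95228258698748, 'origin': array([ 158.08679128, -366.25740666,  737.5095713 ]), 'attitude': array([ 0.85242157, -0.3687124 ,  0.15734466, -0.33566546])}
side {'vfov': 44.21921167151197, 'cx': 311.5748006485779, 'cy': 237.21500458422338, 'origin': array([ 190.1991405 , -864.67714177,  552.02750299]), 'attitude': array([ 0.82452068, -0.17824533,  0.12411993, -0.52248301])}
```

View pics/scene0.png

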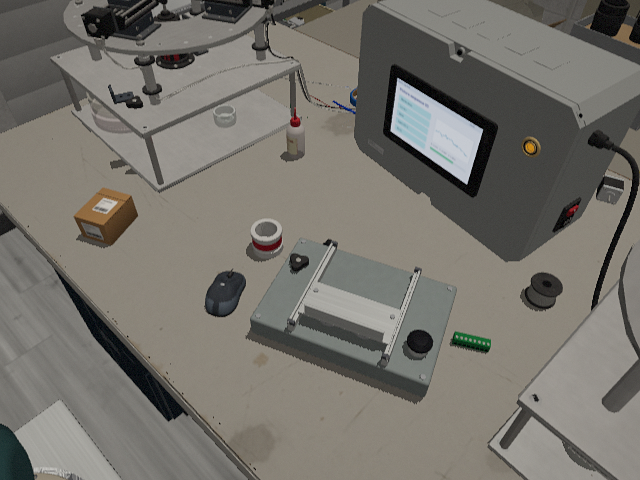

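View pics/side0.png

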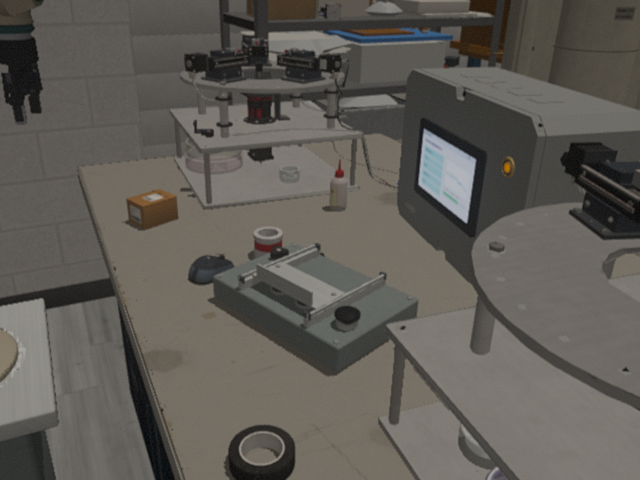

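The scene view shows the station deck, with corners near (250,325), (425,390), (457,288) and (299,240). The stop button is at about (419,340), and the guard is closed or nearly so. I'll zoom in to refine these.

```bash
python3 - <<'E'
import cv2
f=cv2.imread("pics/scene0.png")[230:410,240:480]
cv2.imwrite("pics/crop.png",cv2.resize(f,None,fx=3.3,fy=3.3,interpolation=cv2.INTER_CUBIC))
E
```

```text
(no output)
```

View pics/crop.png

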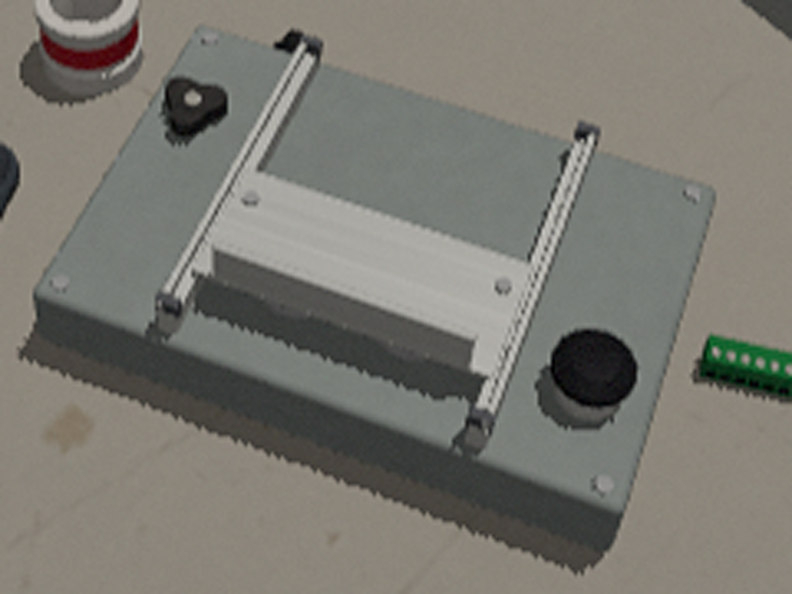

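The crop shows the deck corners at FL (36,292), FR (618,512), BR (716,188) and BL (197,26). The stop top is at (594,366), and the lip's top front edge runs from (213,250) to (476,342). Next I'll fit the pose.

```bash
cat >h.py <<'E'
import numpy as np
from scipy.spatial.transform import Rotation as R
from scipy.optimize import least_squares
def proj(c,P):
    f=240/np.tan(np.radians(c["vfov"])/2)
    q=R.from_quat(c["attitude"]).inv().apply(np.atleast_2d(P)-c["origin"])
    return q[:,:2]/q[:,2:]*f+[c["cx"],c["cy"]]
def st(p,L): # station pose (x,y,yaw), local pts
    return R.from_euler("z",p[2]).apply(np.atleast_2d(L).astype(float))+[p[0],p[1],0]
E
python3 - <<'E'
from h import *
from rig import *
c=camera("scene")
px=np.array([[36,292],[618,512],[716,188],[197,26],[594,366]])/3.3+[240,230]
lip=np.array([[213,250],[476,342]])/3.3+[240,230]
L=[[-100,150,50],[-100,-150,50],[100,-150,50],[100,150,50],[-45,-118,78]]
r=least_squares(lambda p:(proj(c,st(p,L))-px).ravel(),[450,0,0]);print(r.x,r.fun.reshape(-1,2).round(1))
g=least_squares(lambda g:(proj(c,st(r.x,[[-78+g[0],65,95],[-78+g[0],-65,95]]))-lip).ravel(),[0]);print(g.x,g.fun)
p=r.x
for n,l in dict(lip=[-78+g.x[0],0,84],bl=[-45,30,64],br=[-45,-30,64],mid=[-45,0,64]).items(): print(n,st(p,l).round(1))
print(R.from_quat(read_state()["orientation"]).as_matrix().round(3))
E
```

```text
[ 5.68386015e+02 -7.70570632e+01  3.51556372e-01] [[-2.5  0.1]
 [ 1.2  1.4]
 [ 0.8  0.4]
 [ 0.1 -1.3]
 [ 0.3 -1.8]]
[9.07491148] [-0.74216599 -0.70554448 -0.89988867 -0.07939037]
lip [[ 503.7 -100.8   84. ]]
bl [[515.8 -64.4  64. ]]
br [[ 536.5 -120.7   64. ]]
mid [[526.1 -92.6  64. ]]
[[-0.94   0.34  -0.   ]
 [ 0.34   0.94  -0.001]
 [ 0.    -0.001 -1.   ]]
```

```bash
python3 -m jog '[[0,0,0,0,0,-6.7,0.046],[0,0,0,0,0,-6.7,0.046],[0,0,0,0,0,-6.7,0.046],[0,0,0,0,0,-6.7,0.046],[0,0,0,0,0,-6.7,0.046],[0,0,0,0,0,-6.5,0.046],[0,0,0,0,0,0,0.046]]'
cat >>h.py <<'E'
P=np.array([568.4,-77.1,0.3516])
def to(L,s):
    "tool-frame shift (mm) to bring TCP to station-local L, and current yaw error deg, local pos"
    Q=R.from_quat(s["orientation"]); m=Q.as_matrix()
    d=Q.inv().apply(st(P,L)[0]-s["position"])
    loc=R.from_euler("z",-P[2]).apply(s["position"]-[P[0],P[1],0])
    return d.round(1),loc.round(1),(np.degrees(np.arctan2(m[1,1],m[0,1])-P[2])-90).round(2),m[:,2].round(3)
E
python3 -c "
from h import *;from rig import *
s=read_state();print(to([-102,0,190],s),s['width'],s['joint_positions'])"
```

```text
t: 0.73
position: [178.4, 493.7, 253.0]
orientation: [-0.177, 0.984, -0.0, -0.0]
force: [0.3, 0.8, -0.1]
width: 45.9
grip_force: 0.0
(array([ -65.1, -670.4,   63.2]), array([-169.6,  670.2,  253. ]), np.float64(0.21), array([-0.   , -0.001, -1.   ])) 45.88027690914911 [ 1.15371373e+00  5.24467762e-02  1.40113049e+00  3.83578944e-05
  1.68858433e+00 -7.72392550e-01]
```

```bash
python3 -m jog '[[-0.0033,-0.0335,0.0032,0,0,0,0.046],[-0.0033,-0.0335,0.0032,0,0,0,0.046],[-0.0033,-0.0335,0.0032,0,0,0,0.046],[-0.0033,-0.0335,0.0032,0,0,0,0.046],[-0.0033,-0.0335,0.0032,0,0,0,0.046],[-0.0033,-0.0335,0.0032,0,0,0,0.046],[-0.0033,-0.0335,0.0032,0,0,0,0.046],[-0.0033,-0.0335,0.0032,0,0,0,0.046],[-0.0033,-0.0335,0.0032,0,0,0,0.046],[-0.0033,-0.0335,0.0032,0,0,0,0.046]]'
python3 -m jog '[[-0.0033,-0.0335,0.0032,0,0,0,0.046],[-0.0033,-0.0335,0.0032,0,0,0,0.046],[-0.0033,-0.0335,0.0032,0,0,0,0.046],[-0.0033,-0.0335,0.0032,0,0,0,0.046],[-0.0033,-0.0335,0.0032,0,0,0,0.046],[-0.0033,-0.0335,0.0032,0,0,0,0.046],[-0.0033,-0.0335,0.0032,0,0,0,0.046],[-0.0033,-0.0335,0.0032,0,0,0,0.046],[-0.0033,-0.0335,0.0032,0,0,0,0.046],[0,0,0,0,0,0,0.046]]'
python3 -c "
from h import *;from rig import *
import cv2
s=read_state();print(to([-102,0,106],s),s['joint_positions'])
c=camera('wrist');cv2.imwrite('pics/w1.png',c['frame']);print(c['origin'],c['vfov'])"
```

```text
t: 1.57
position: [325.0, 189.1, 221.2]
orientation: [-0.173, 0.985, 0.0, 0.0]
force: [1.1, 0.4, 0.1]
width: 46.0
grip_force: 0.0
t: 2.4
position: [457.2, -86.4, 191.2]
orientation: [-0.171, 0.985, -0.0, -0.001]
force: [0.9, -0.3, -0.7]
width: 45.9
grip_force: 0.0
(array([ -6. , -29.5,  85.2]), array([-107.6,   29.6,  191.2]), np.float64(-0.49), array([-0.002, -0.001, -1.   ])) [-2.65390827e-01 -8.97006492e-02  1.66466742e+00 -1.35959038e-03
  1.56783713e+00 -2.17930884e+00]
[ 379.50114805 -114.39298182  311.99265951] 66.35249837277219
```

View pics/w1.png

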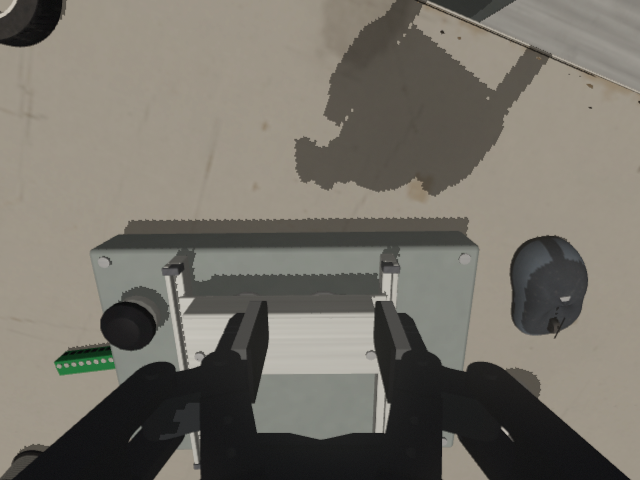

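The wrist view shows the deck's front corners at (92,248) and (478,247), the stop head at (128,326) and the lip's top front edge at row ~314. I'll refit the pose from this view.

```bash
python3 - <<'E'
from h import *
from rig import *
c=camera("wrist"); s=read_state()
px=np.array([[92,248],[478,247],[128,326]])
L=[[-100,-150,50],[-100,150,50],[-45,-118,78]]
r=least_squares(lambda p:(proj(c,st(p,L))-px).ravel(),P);print(r.x,r.fun.reshape(-1,2).round(1))
for g in(0,5,10,15): print(g,proj(c,st(r.x,[[-78+g,65,95],[-78+g,-65,95],[-78+g,0,71]])).round(0).tolist())
# finger tip pixel check
m=R.from_quat(s["orientation"])
for o in (16,22): print(proj(c,s["position"]+m.apply([[-11,23,o],[-11,-23,o]])).round(0).tolist())
E
```

```text
[ 5.68159278e+02 -7.14360596e+01  3.42889249e-01] [[-3.4 -1.5]
 [ 7.   0. ]
 [-3.4  4.1]]
0 [[381.0, 301.0], [184.0, 301.0], [285.0, 285.0]]
5 [[380.0, 308.0], [184.0, 307.0], [286.0, 291.0]]
10 [[380.0, 314.0], [185.0, 314.0], [286.0, 298.0]]
15 [[379.0, 321.0], [186.0, 321.0], [286.0, 304.0]]
[[377.0, 346.0], [271.0, 347.0]]
[[375.0, 339.0], [273.0, 339.0]]
```

```bash
python3 - <<'E'
from h import *
from rig import *
import cv2
c=camera("wrist")
for p in (P,[568.16,-71.4,.343]):
  print(proj(c,st(p,[[-90,78,73],[-90,-78,73],[-45,-118,78],[-100,-150,50],[-100,150,50],[-100,0,50],[-80,0,73],[-67,65,95],[-67,-65,95]])).round(0).tolist())
f=c["frame"][220:400,80:490]
cv2.imwrite("pics/w1c.png",cv2.resize(f,None,fx=1.9,fy=1.9,interpolation=cv2.INTER_CUBIC))
E
```

```text
[[384.0, 268.0], [163.0, 269.0], [115.0, 328.0], [78.0, 245.0], [475.0, 243.0], [277.0, 244.0], [274.0, 281.0], [369.0, 312.0], [174.0, 313.0]]
[[393.0, 271.0], [172.0, 270.0], [123.0, 329.0], [87.0, 246.0], [483.0, 247.0], [285.0, 246.0], [283.0, 283.0], [377.0, 315.0], [183.0, 315.0]]
```

View pics/w1c.png

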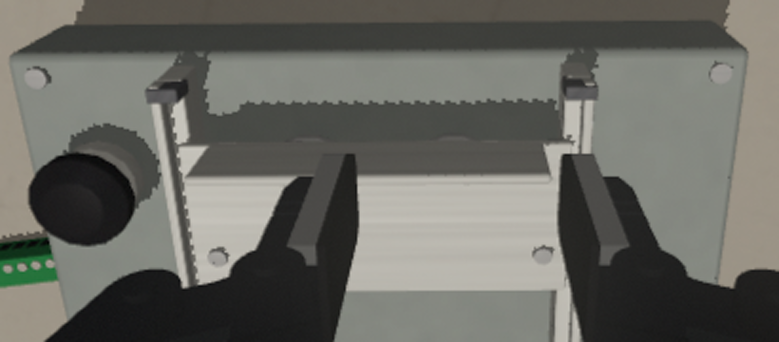

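The crop puts the lip's top edge at (178–369.5, 314). That supports the first pose with a +1.7 mm shift along station y, and a guard value of about 10 mm.

```bash
sed -i 's/^P=.*/P=np.array([567.8,-75.5,0.3516])/' h.py; python3 - <<'E'
from h import *
from rig import *
c=camera("wrist"); s=read_state(); m=R.from_quat(s["orientation"])
for o in (14,18,22,26): print(proj(c,s["position"]+m.apply([[11,23,o],[11,-23,o]])).round(0).tolist())
print(to([-105,0,104],s))
E
```

```text
[[378.0, 303.0], [266.0, 303.0]]
[[377.0, 299.0], [267.0, 299.0]]
[[376.0, 294.0], [269.0, 294.0]]
[[374.0, 290.0], [270.0, 290.0]]
(array([ -2. , -32.7,  88.4]), array([-107. ,   32.7,  192.4]), np.float64(-0.09), array([-0.,  0., -1.]))
```

```bash
python3 -m jog '[[-0.002,-0.0327,0,0,0,0,0.046],[0,0,0.03,0,0,0,0.046],[0,0,0.03,0,0,0,0.046],[0,0,0.023,0,0,0,0.046],[0,0,0.01,0,0,0,0.046],[0,0,0,0,0,0,0.046],[0,0,0,0,0,0,0.046]]'
python3 -c "
from h import *;from rig import *
s=read_state();print(to([-14,0,99],s))"
```

```text
t: 3.18
position: [469.8, -111.7, 100.5]
orientation: [-0.175, 0.985, -0.0, 0.0]
force: [1.6, -0.4, 0.4]
width: 46.1
grip_force: 0.0
(array([-90.4,   0.2,   1.6]), array([-104.4,   -0.2,  100.5]), np.float64(0.02), array([ 0.001, -0.   , -1.   ]))
```

```bash
python3 -m jog '[[-0.012,0,0,0,0,0,0.046],[-0.012,0,0,0,0,0,0.046],[-0.01,0,0,0,0,0,0.046],[-0.01,0,0,0,0,0,0.046],[-0.01,0,0,0,0,0,0.046],[-0.01,0,0,0,0,0,0.046],[-0.01,0,0,0,0,0,0.046],[-0.008,0,0,0,0,0,0.046],[0,0,0,0,0,0,0.046]]'
python3 -m jog '[[-0.004,0,0,0,0,0,0.046],[0,0,0,0,0,0,0.046]]'
python3 -c "
from h import *;from rig import *
s=read_state();print(to([-14,0,99],s))"
```

```text
t: 3.93
position: [548.3, -83.5, 101.5]
orientation: [-0.175, 0.985, -0.001, 0.002]
force: [0.7, 0.5, 0.3]
width: 46.3
grip_force: 0.0
t: 4.1
position: [550.7, -82.6, 100.2]
orientation: [-0.175, 0.985, -0.0, 0.001]
force: [0.1, -0.6, -0.2]
width: 46.2
grip_force: 0.0
(array([-4.5,  0.7,  1.2]), array([-18.5,  -0.7, 100.2]), np.float64(-0.01), array([ 0.001, -0.   , -1.   ]))
```

```bash
python3 -m jog '[[-0.002,0,0,0,0,0,0.046],[-0.002,0,0,0,0,0,0.046],[0,0,0,0,0,0,0.046]]'; python3 -m jog '[[-0.002,0,0,0,0,0,0.046],[-0.001,0,0,0,0,0,0.046],[0,0,0,0,0,0,0.046]]'
python3 -c "
from h import *;from rig import *
import cv2
s=read_state();print(to([-14,0,99],s))
cv2.imwrite('pics/s2.png',cv2.resize(camera('scene')['frame'][230:410,240:480],None,fx=3.3,fy=3.3))"
```

```text
t: 4.35
position: [554.1, -81.3, 99.6]
orientation: [-0.175, 0.985, 0.0, 0.0]
force: [-0.7, -0.2, -0.0]
width: 45.8
grip_force: 0.2
t: 4.6
position: [556.9, -80.3, 99.5]
orientation: [-0.175, 0.985, 0.0, 0.0]
force: [-1.2, -0.6, 0.6]
width: 46.0
grip_force: 0.6
(array([2.2, 0.7, 0.5]), array([-11.8,  -0.7,  99.5]), np.float64(-0.02), array([ 0.,  0., -1.]))
```

View pics/s2.png

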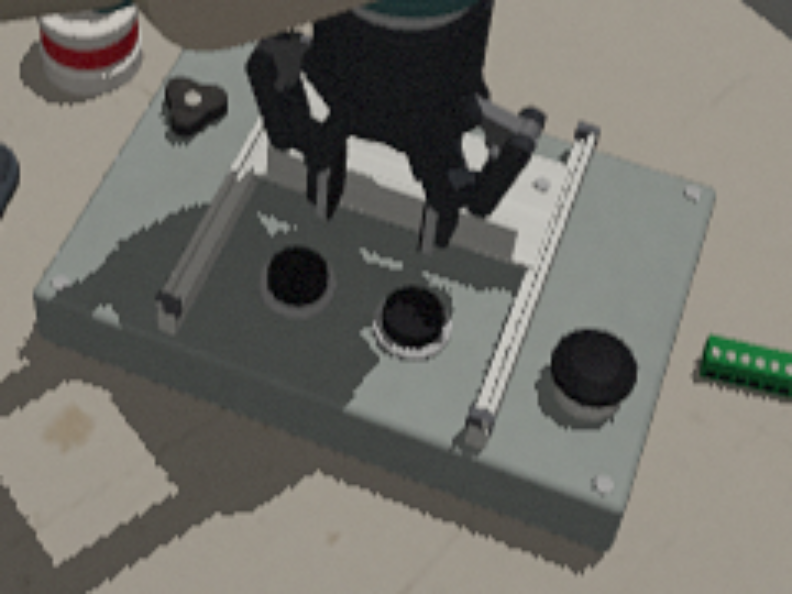

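The guard is nearly open, and the button caps are visible at crop (298,276) and (414,316). I'll push on to the stop.

```bash
python3 -m jog '[[-0.002,0,0,0,0,0,0.046],[-0.002,0,0,0,0,0,0.046],[0,0,0,0,0,0,0.046]]'; python3 -m jog '[[-0.001,0,0,0,0,0,0.046],[-0.001,0,0,0,0,0,0.046],[0,0,0,0,0,0,0.046],[0,0,0,0,0,0,0.046]]'
python3 -c "
from h import *;from rig import *
s=read_state();print(to([-45,0,99],s))
c=camera('scene')
px=np.array([[298,276],[414,316]])/3.3+[240,230]
r=least_squares(lambda v:(proj(c,np.c_[v.reshape(2,2),[64,64]])-px).ravel(),[516,-64,536,-120]).x.reshape(2,2)
print(r.round(1),R.from_euler('z',-P[2]).apply(np.c_[r-P[:2],[64,64]]).round(1))"
```

```text
t: 4.9
position: [557.3, -80.2, 99.4]
orientation: [-0.175, 0.985, -0.0, -0.005]
force: [-22.1, -5.3, 13.9]
width: 45.9
grip_force: 11.8
t: 5.23
position: [557.5, -80.1, 99.3]
orientation: [-0.174, 0.985, -0.0, -0.007]
force: [-32.5, -8.5, 18.0]
width: 45.8
grip_force: 17.0
(array([33.7,  0.8,  0.8]), array([-11.3,  -0.8,  99.3]), np.float64(-0.08), array([-0.015, -0.003, -1.   ]))
[[ 514.3  -66.7]
 [ 535.6 -122.5]] [[-47.2  26.7  64. ]
 [-46.4 -33.   64. ]]
```

```bash
python3 -m jog '[[0.01,0,0,0,0,0,0.046],[0.015,0,0,0,0,0,0.046],[0.014,0,0,0,0,0,0.046],[0,0,0,0,0,0,0.046],[0,0,0,0,0,0,0.046]]'
python3 -c "
from h import *;from rig import *
import cv2
s=read_state();print(to([-45,-1.5,83],s))
c=camera('wrist');cv2.imwrite('pics/w3.png',c['frame'])
cv2.imwrite('pics/s3.png',cv2.resize(camera('scene')['frame'][230:410,240:480],None,fx=3.3,fy=3.3))
print(proj(c,st(P,[[-45,30,64],[-45,-30,64]])))"
```

```text
t: 5.7
position: [526.0, -91.7, 99.7]
orientation: [-0.174, 0.985, 0.0, 0.0]
force: [0.3, 0.1, 0.8]
width: 46.0
grip_force: 0.0
(array([ 0.2, -0.7, 16.7]), array([-44.8,  -0.8,  99.7]), np.float64(-0.05), array([ 0.001,  0.   , -1.   ]))
[[385.75389858 301.05304813]
 [259.57882083 301.09120972]]
```

View pics/w3.png

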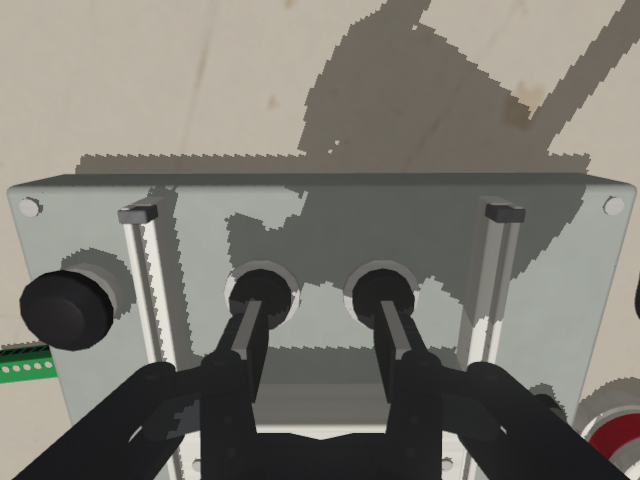

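View pics/s3.png

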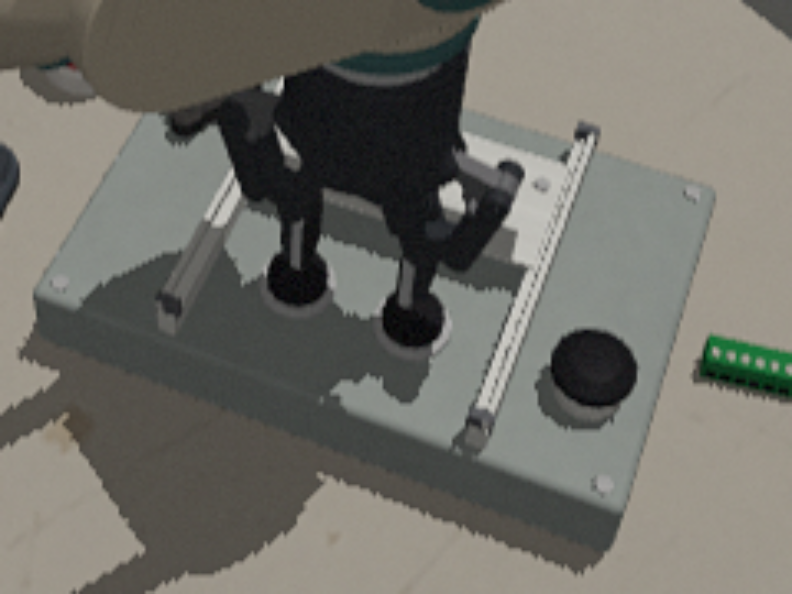

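The wrist view shows the caps at (261,297) and (382,297), with the fingertips centred above them laterally; they need about 1.5 mm more towards the robot. Now I'll descend.

```bash
python3 -m jog '[[0.0015,-0.0007,0.006,0,0,0,0.046],[0,0,0.006,0,0,0,0.046],[0,0,0.003,0,0,0,0.046],[0,0,0,0,0,0,0.046],[0,0,0,0,0,0,0.046]]'; for i in 1 2 3; do python3 -m jog '[[0,0,0.002,0,0,0,0.046],[0,0,0,0,0,0,0.046]]' | egrep 'pos|force'; done
```

```text
t: 6.22
position: [524.6, -92.7, 84.1]
orientation: [-0.175, 0.985, 0.0, -0.0]
force: [0.4, -0.5, 0.4]
width: 46.1
grip_force: 0.0
position: [524.9, -92.8, 82.6]
force: [-0.4, 0.1, 2.1]
grip_force: 1.1
position: [524.9, -92.8, 80.7]
force: [0.3, 1.0, 4.1]
grip_force: 1.6
position: [525.0, -92.8, 78.7]
force: [0.4, 0.1, 3.3]
grip_force: 2.2
```

```bash
for i in 1 2 3; do python3 -m jog '[[0,0,0.0015,0,0,0,0.046],[0,0,0,0,0,0,0.046]]' | egrep 'pos|force'; done; python3 -c "
from rig import *;print(read_state()['ft_torque'])"
```

```text
position: [525.0, -92.8, 77.2]
force: [0.7, -0.3, 4.6]
grip_force: 2.6
position: [525.0, -92.9, 76.6]
force: [-3.1, 0.6, 9.6]
grip_force: 5.0
position: [525.1, -92.9, 76.5]
force: [-8.1, 1.9, 18.8]
grip_force: 9.6
[ 0.36409073  1.32099665 -0.01205219]
```

Both buttons are bottomed at about 19 N. I'll hold for 2.5 s, then lift.

```bash
H='[[0,0,0,0,0,0,0.046],[0,0,0,0,0,0,0.046],[0,0,0,0,0,0,0.046],[0,0,0,0,0,0,0.046],[0,0,0,0,0,0,0.046],[0,0,0,0,0,0,0.046],[0,0,0,0,0,0,0.046],[0,0,0,0,0,0,0.046],[0,0,0,0,0,0,0.046],[0,0,0,0,0,0,0.046]]'
python3 -m jog '[[0,0,0,0,0,0,0.046],[0,0,0,0,0,0,0.046],[0,0,0,0,0,0,0.046],[0,0,0,0,0,0,0.046],[0,0,0,0,0,0,0.046],[0,0,0,0,0,0,0.046],[0,0,0,0,0,0,0.046],[0,0,0,0,0,0,0.046],[0,0,0,0,0,0,0.046],[0,0,0,0,0,0,0.046]]' >/dev/null
python3 -m jog '[[0,0,0,0,0,0,0.046],[0,0,0,0,0,0,0.046],[0,0,0,0,0,0,0.046],[0,0,0,0,0,0,0.046],[0,0,0,0,0,0,0.046],[0,0,0,0,0,0,0.046],[0,0,0,0,0,0,0.046],[0,0,0,0,0,0,0.046],[0,0,0,0,0,0,0.046],[0,0,0,0,0,0,0.046]]' >/dev/null
python3 -m jog '[[0,0,0,0,0,0,0.046],[0,0,0,0,0,0,0.046],[0,0,0,0,0,0,0.046],[0,0,0,0,0,0,0.046],[0,0,0,0,0,0,0.046],[0,0,0,0,0,0,0.046],[0,0,0,0,0,0,0.046],[0,0,0,0,0,0,0.046],[0,0,0,0,0,0,0.046],[0,0,0,0,0,0,0.046]]'
```

```text
t: 9.72
position: [525.1, -92.9, 76.5]
orientation: [-0.175, 0.985, -0.0, 0.001]
force: [-8.0, 2.1, 19.6]
width: 46.2
grip_force: 9.6
```

The force on one finger (9.6 N) is half the total (19.6 N), so both buttons are equally loaded. Lifting straight up.

```bash
python3 -m jog '[[0,0,-0.003,0,0,0,0.046],[0,0,-0.003,0,0,0,0.046],[0,0,-0.005,0,0,0,0.046],[0,0,-0.01,0,0,0,0.046],[0,0,-0.025,0,0,0,0.046],[0,0,-0.03,0,0,0,0.046],[0,0,-0.03,0,0,0,0.046],[0,0,-0.02,0,0,0,0.046],[0,0,0,0,0,0,0.046],[0,0,0,0,0,0,0.046]]'
python3 -c "
from rig import *
import cv2
cv2.imwrite('pics/s4.png',cv2.resize(camera('side')['frame'][200:400,170:450],None,fx=2.8,fy=2.8))"
```

```text
t: 10.55
position: [524.9, -92.9, 201.1]
orientation: [-0.175, 0.985, -0.0, 0.001]
force: [0.2, 0.0, -0.9]
width: 46.2
grip_force: 0.0
```

View pics/s4.png

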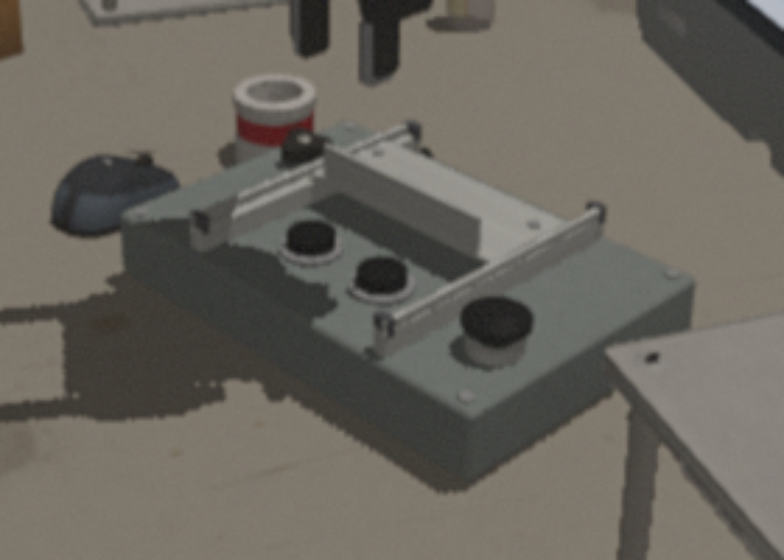

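In the side view the guard is open, both buttons are up at (311,238) and (382,275), and the gripper is clear. The mouse, cup and knob look undisturbed; the terminal block is out of view here.

```bash
python3 -c "
from rig import *;print(close_job())"
```

```text
the job is handed in; nothing more can be done
None
```

The job is handed in (no verdict was returned): I pushed the guard back to its stop, held both buttons down together for about 2.5 s and released them, and the arm touched neither the stop button nor any loose item.

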